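# Fasten the draw latch of an instrument case

## Task

The lid of the aluminium instrument case stands slightly ajar. Pass the latch's loop over the lip of the keeper on the lid, draw it back under the lip until it bears firmly on the keeper, hold it so for a moment and let go; then fold the lever over past its dead point until it lies fully down, so that the lid is pulled shut and stays shut. Work gently: a pull of about 10 N seats the loop, do not strain it against the keeper or ram the lever, and leave the other things on the bench where they are.

Things in the scene. Friction and masses are not known exactly. Their poses are not given: they have to be found in the camera images.
- case: Aluminium case standing on its long edge, fixed: 300 wide (its y), 180 high, 130 thick. Origin on the bench under the seam of its halves, z up. Base half: 85 mm to -x, carries the lever; lid half: 45 mm to +x, hinged at its bottom edge, carries the keeper. The latch is mid-way (y = 0) on the top face at z = 180 mm; all its axles lie along y, so it moves in the x-z plane.
- case_lid (a joint): Opening angle of the lid about its bottom edge, rad: 0 is shut, about 0.033 is ajar (6 mm gap at the top), held there by a stop. A springy seal pushes it open: about 26 N at the top when ajar, rising to about 40 N when shut.
- lever_pivot (a point): Axle of the lever, fixed to the base half: 25 mm to -x of the seam and 12 mm above the top face (z = 192 mm in the case's frame).
- lever (a joint): Lever angle, rad: 0 upright, positive folded to the case's -x (away from the keeper), 1.70 fully down on its stop; dead point under load at about 1.45; it can tip to -0.6 towards the keeper. Stiff axle (0.035 N m): it stays where it is left; about 0.3 with the loop drawn snug. The loop is pinned to the lever 14 mm from lever_pivot (straight above it when the lever is upright).
- lever_tab: Flat steel tab of the lever, 18 mm wide (y), 4 mm thick (x), rolled end of 8 mm diameter. Origin on lever_pivot; z runs along the tab, rolled end centred at z = 48 mm, tip at 52 mm; +x is the side that faces the keeper when upright. About 6 to 11 N near its tip folds it over when the loop is hooked.
- crossbar: Free end of the dark steel wire loop: a crossbar 5 mm thick along y, loop 29 mm wide. Origin at the bar's centre, x along the loop away from the lever (its pin on the lever is at x = -60 mm), z square to the loop. The pin is stiff (0.020 N m): the loop stays where it is left and turns with the lever when nothing holds it, so if hooked with slack it lifts off again as the lever is folded.
- loop_grip (a point): Centre of the grip roller fixed 20 mm above the crossbar (along the crossbar's z): black plastic, 10 mm diameter, 32 mm long along y, with free ends to pinch.
- keeper: Dark steel hook on the lid's top edge, 14 mm wide, 13 high; axes as the case's (tilts with the lid). Its lip points to +x, away from the lever. Origin on the lid's top face; the upright's face is at x = -2.5 mm, the lip's underside at z = 9, its tip at x = +2.5. The seated crossbar lies against the upright at x = 0, z 2.5 to 6.5 mm; to pass the lip it must be at x = +5 mm or more.
- screwdriver_grip (a point): Handle of a loose screwdriver lying on the bench; leave it alone.
- spanner_grip (a point): Handle of a loose spanner lying on the bench; leave it alone.
- radio: Small portable radio, 70 x 150 x 95 mm, origin at the centre of its underside; leave it alone.
- screw_tin: Open steel tin, 60 mm across, 40 mm high, origin at the centre of its underside; leave it alone.

How it is judged:
By the outcome, as a careful person would: the job done as asked, in the order asked, and still so for the second after the job is handed in, with the robot touching nothing.
It also fails if it takes over 61 s, if anything falls off the work surface, if the arm or the gripper's body presses on something with over 40 N, if the wrist force passes 120 N, or if a joint passes its speed limit or range.

## Robot

A 6-joint arm with a two-finger parallel gripper is mounted at the origin on the work surface. World frame = base frame: x ahead of the robot, y to its left, z up, the work surface at z = 0. Lengths are in m, angles in degrees, forces in N, time in s.
With the tool pointing down it reaches from about 0.35 to 0.925 m from the base axis. Payload 6.4 kg.
Tool frame: the origin (TCP) lies between the finger pads; the fingertips stand 25 mm ahead of it and the grasp point (between the pads) lies 6 mm ahead of it; z points along the fingers, y is the line along which they close (so a half turn about z gives the same grasp; the last joint's range is limited). The gripper opens to 85 mm and grips with 20 to 120 N. Pads are 22 mm wide; open, the fingers measure 114 mm over their backs; the gripper's body (76 mm by 85 mm) begins 54 mm behind the grasp point. The pads swing forward as they close: fully open they stand 13 mm farther back than shut.
Start: joints at [63.593, 14.043, 89.255, -0, 76.702, -9.975], TCP at [0.184, 0.623, 0.229] pointing down, gripper open.
Joint ranges: [-179.41, 179.41], [-58.25, 129.5], [7.25, 145.43], [-54.29, 234.29], [11.92, 165.04], [-157.13, 157.13]. Speed limits (degrees/s): [147.25, 147.25, 180, 180, 180, 180].

## Interface

Orientations are given as a 3x3 rotation matrix whose columns are the frame's x, y, z axes.
In Python, from rig import ctrl gives the robot as it stands. The module is installed in compiled form; this text tells all that it offers.
- The arm moves only by the shell command python3 -m crank 'ROWS' [FORCE]. ROWS is JSON, a list of rows, each a list of 3 entries, a list of its own where there are three numbers: the shift along the tool's x, y, z scaled (see below), then the turn about the tool's z scaled (see below), then the opening in per cent of the stroke, from 0 (shut) to 100 (fully open). A call has 1 to 20 rows; each row is the pose to reach, as a shift and turn from the pose commanded when the call began, along the tool's axes at that moment; what a row does not reach only later rows make up. The controller multiplies each number of a shift by 0.3 m and each number of a turn by 120 degrees. A row lasts 1/10 s, in which the tool goes at most 50 mm and 8.59 degrees, less where a joint would pass 70% of its speed; a pose out of reach is approached as far as the arm can. A call with a number of a shift or a turn outside -1 to 1 is refused whole. A call with a gripper value outside its range is refused whole. The fingers move at their own pace and stop on an object; FORCE is the grip in N (left out, the last holds). Time passes only in rows, so rows that repeat a pose let the fingers close. It gives the time, the measured TCP pose, the force, the opening and the grip force at its end, in the units of the state.
- ctrl.get_obs(): the state, without advancing time (a new reading comes with each control period).
- ctrl.capture(name): name is "scene" or "top" or "wrist"; returns a dict with "pixels" (384x512x3 uint8, red, green, blue), "fovy" (degrees; the focal length in pixels is half the picture's height over the tangent of half this angle, whatever the lens; pixels are square), "cx", "cy" (the principal point, pixels), "camera_from_world" (4x4, takes a point from world to camera coordinates). Camera axes: x right, y down, z forward; pixel columns grow to the right and rows downward; lengths in m; the calibration is good to about 2 mm. The wrist camera is an equidistant fisheye: a pixel r from the principal point sees the ray r / f radians off the axis. A picture is of the moment at which its call begins. There is no depth.
- ctrl.close_job(): hands the job in; it is judged then, once.
The state is a dict: "t": time; "joints": joint angles; "qd": joint speeds; "joint_torque": joint torques, N m; "tcp_pos": TCP position; "eef_rot": TCP orientation; "force": force on the tool from outside, world axes, zero at the start; "torque": the same for the moment, N m; "opening": finger opening in m; "grip_force": force on a finger pad.
Only numpy, scipy, OpenCV 4.12 (cv2) and the standard library are available. Lean on these libraries where they do the work, as an engineer would, in place of code of your own. Each camera call takes 0.05 s, during which the arm holds its last target. There are 200 camera calls.

## Working session

There is one attempt and no reset: what is moved stays moved. The work goes in short steps, Python scripts to look and compute and a shell command to move; the robot and the scene stay as the last step left them, time stands still between calls to the robot, and variables do not carry over. Pictures are saved under pics/ and viewed, at most 10 in all, crops included, and the job is handed in when it is done.

```bash
mkdir -p pics; cat > h.py <<'E'
import numpy as np,cv2
from rig import ctrl
def cap(n,save=None):
    c=ctrl.capture(n)
    if save: cv2.imwrite('pics/'+save,cv2.cvtColor(c['pixels'],cv2.COLOR_RGB2BGR))
    return c
def ray(c,u,v,fish=False):
    f=192/np.tan(np.radians(c['fovy'])/2); M=np.array(c['camera_from_world'])
    a=np.array([u-c['cx'],v-c['cy']])
    if fish:
        r=np.hypot(*a); th=r/f; d=np.r_[a/max(r,1e-9)*np.sin(th),np.cos(th)]
    else: d=np.r_[a/f,1]
    R=M[:3,:3]; o=-R.T@M[:3,3]; d=R.T@d
    return o,d/np.linalg.norm(d)
def plane(c,u,v,z,fish=False):
    o,d=ray(c,u,v,fish); return o+d*(z-o[2])/d[2]
def tri(rs):
    A=sum(np.eye(3)-np.outer(d,d) for o,d in rs); b=sum((np.eye(3)-np.outer(d,d))@o for o,d in rs)
    p=np.linalg.solve(A,b); return p,[np.linalg.norm((np.eye(3)-np.outer(d,d))@(p-o)) for o,d in rs]
def proj(c,p,fish=False):
    f=192/np.tan(np.radians(c['fovy'])/2); q=(np.array(c['camera_from_world'])@np.r_[p,1])[:3]
    if fish:
        r=np.hypot(q[0],q[1]); return np.array([c['cx'],c['cy']])+q[:2]/r*f*np.arctan2(r,q[2])
    return np.array([c['cx'],c['cy']])+f*q[:2]/q[2]
E
python3 - <<'E'
from h import *
np.set_printoptions(precision=4,suppress=True)
ims=[]
for n in('scene','top','wrist'):
    c=cap(n,n+'0.png'); o,d=ray(c,c['cx'],c['cy']); print(n,c['fovy'],c['cx'],c['cy'],o,d); ims.append(c['pixels'])
print(ctrl.get_obs())
im=np.vstack([np.hstack(ims[:2]),])
E
```

```text
scene 45.22383536459845 260.1852819868804 198.6694762557637 [ 1.1947 -0.533   1.0474] [-0.5229  0.4623 -0.7162]
top 52.55311752256016 254.4094999460518 189.94515282615268 [0.3894 0.0781 1.1947] [ 0.1375 -0.0328 -0.99  ]
wrist 65.70646984690485 253.91544739215445 188.84634212196156 [0.1033 0.6478 0.3725] [ 0.3125 -0.0938 -0.9453]
{'t': 0.15, 'joints': array([63.5915, 14.0762, 89.3095,  0.0006, 76.7045, -9.976 ]), 'qd': array([ 0.0718, -0.1298, -0.1462, -0.0159,  0.0743, -0.0066]), 'joint_torque': array([  0.0002, -42.999 , -32.655 ,  -0.0002,   0.0035,  -0.    ]), 'tcp_pos': array([0.1837, 0.623 , 0.2284]), 'eef_rot': array([[-0.9592,  0.2829, -0.0007],
       [ 0.2829,  0.9592, -0.0014],
       [ 0.0003, -0.0015, -1.    ]]), 'force': array([ 0.298 ,  0.3293, -0.3723]), 'torque': array([0.0264, 0.0553, 0.0233]), 'grip_force': 0.0, 'opening': 0.08534589638561435}
```

View pics/scene0.png

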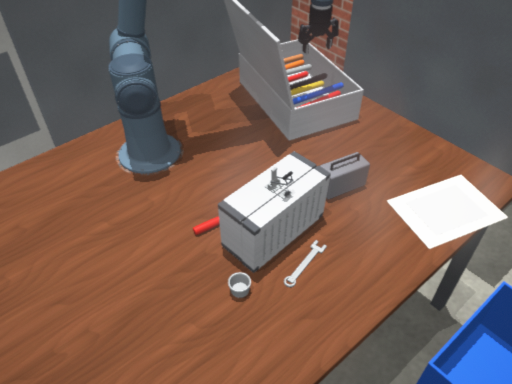

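View pics/top0.png

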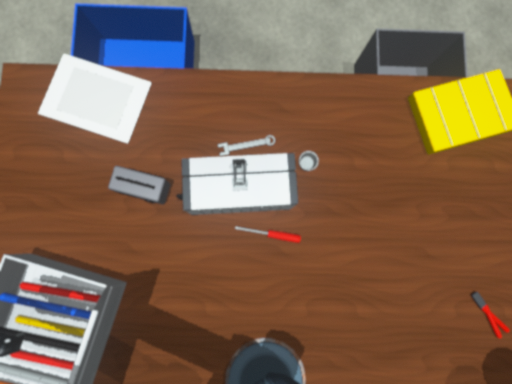

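The scene view shows the case with its latch at about (282,182). In the top view the case spans about (182–297, 153–213), with the latch near (239,172). I'll enlarge the latch in both views.

```bash
python3 - <<'E'
from h import *
a=cv2.imread('pics/scene0.png')[150:220,240:340]; b=cv2.imread('pics/top0.png')[145:215,175:305]
a=cv2.resize(a,None,fx=6,fy=6,interpolation=cv2.INTER_CUBIC)[:300]; b=cv2.resize(b,(780,420),interpolation=cv2.INTER_CUBIC)[:290]
im=np.zeros((595,790,3),np.uint8); im[:300,:600]=a; im[302:592,:780]=b
cv2.imwrite('pics/crop1.png',im)
c=cap('top')
for uv in [(182,157),(183,214),(297,208),(291,153),(239,172)]: print(uv,plane(c,*uv,.18))
E
```

```text
(182, 157) [0.61416354 0.23786409 0.18      ]
(183, 214) [0.46317037 0.2288535  0.18      ]
(297, 208) [ 0.48488159 -0.06840397  0.18      ]
(291, 153) [ 0.63242968 -0.05193427  0.18      ]
(239, 172) [0.57739455 0.08610998 0.18      ]
```

View pics/crop1.png

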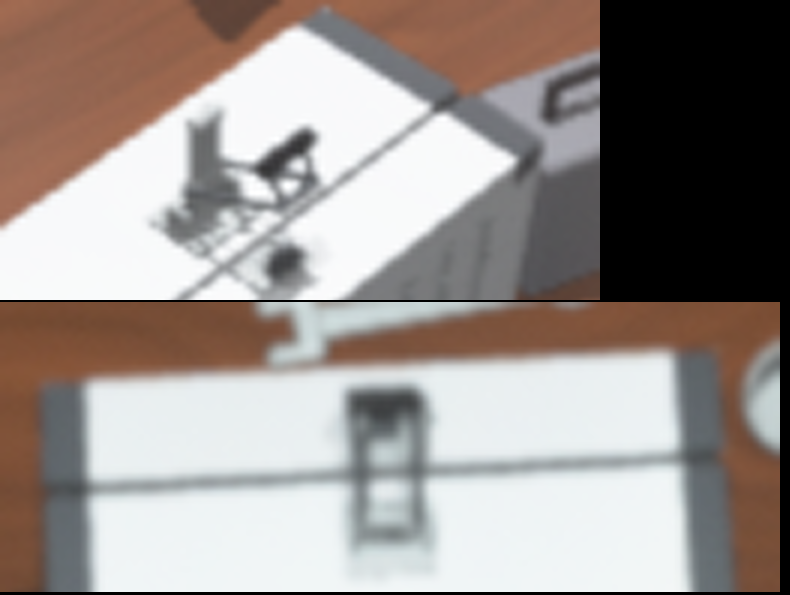

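The loop stands raised above the keeper on the far (+x) side, and the lever is near upright. I'll triangulate the roller, then plan a close wrist look.

```bash
python3 - <<'E'
from h import *
np.set_printoptions(precision=4,suppress=True)
s=cap('scene');t=cap('top')
for n,a,b in [('roller',(287.8,175.3),(239.2,161.3)),('levertip',(274.2,169.2),(240.5,180))]:
    print(n,tri([ray(s,*a),ray(t,*b)]))
print('keeper',plane(s,288,193.7,.187))
# seam
for uv in [(182+.5,145+490/10.),(175+45/6,145+188/6),(175+715/6,145+153/6)]: print(plane(t,*uv,.18))
print('scene seam',plane(s,240+455/6,150+97/6,.18),plane(s,240+180/6,150+298/6,.18))
o=ctrl.get_obs();R=o['eef_rot'];p=o['tcp_pos']
for tgt in [(.58,.085,.33)]: print(R.T@(np.array(tgt)-p)/.3)
E
```

```text
roller (array([0.5936, 0.088 , 0.2484]), [np.float64(0.002995019554112873), np.float64(0.0029950195541130083)])
levertip (array([0.5478, 0.0836, 0.2408]), [np.float64(0.002772234076124762), np.float64(0.0027722340761246285)])
keeper [0.601  0.0897 0.187 ]
[0.5155 0.2324 0.18  ]
[0.5623 0.2343 0.18  ]
[ 0.5849 -0.0606  0.18  ]
scene seam [0.5685 0.2299 0.18  ] [0.5811 0.044  0.18  ]
[-1.7743 -1.3477 -0.3363]
```

```bash
python3 -m crank '[[[0,0,-0.3],0,100],[[0,0,-0.35],0,100],[[-0.2,-0.15,-0.35],0,100],[[-0.4,-0.3,-0.35],0,100],[[-0.6,-0.45,-0.35],0,100],[[-0.8,-0.6,-0.35],0,100],[[-0.9,-0.68,-0.35],0,100],[[-0.9,-0.68,-0.35],0,100]]' && python3 -m crank '[[[-0.2,-0.15,0],0,100],[[-0.4,-0.3,0],-0.05,100],[[-0.6,-0.45,0],-0.1,100],[[-0.75,-0.6,0],-0.173,100],[[-0.83,-0.66,0],-0.173,100],[[-0.83,-0.66,0],-0.173,100],[[-0.83,-0.66,0],-0.173,100]]'
python3 - <<'E'
from h import *
np.set_printoptions(precision=4,suppress=True)
c=cap('wrist','w1.png'); print(ctrl.get_obs())
a=cv2.imread('pics/w1.png'); 
p=proj(c,np.array([.593,.088,.248]),True); print(p,proj(c,np.array([.601,.0897,.187]),True),proj(c,np.array([.5478,.0836,.2408]),True))
im=cv2.resize(a,(768,576),interpolation=cv2.INTER_CUBIC); cv2.imwrite('pics/w1b.png',im)
E
```

```text
t: 1.1
tcp_pos: [0.3631, 0.3808, 0.3343]
eef_rot: [[-0.959, 0.283, 0.0], [0.283, 0.959, 0.0], [-0.0, 0.0, -1.0]]
force: [-0.3, -0.1, 0.2]
opening: 0.0853
grip_force: 0.0
t: 1.8
tcp_pos: [0.5467, 0.1188, 0.334]
eef_rot: [[-0.997, -0.072, 0.0], [-0.072, 0.997, -0.001], [-0.0, -0.001, -1.0]]
force: [0.8, 0.4, 0.5]
opening: 0.0855
grip_force: 0.0
{'t': 1.85, 'joints': array([  0.5433,  -2.0068,  95.7362,  -0.1078,  86.2471, -93.475 ]), 'qd': array([ 3.7767, -1.535 ,  1.6958,  1.5406,  0.91  ,  4.0777]), 'joint_torque': array([  4.211 , -35.0041, -33.4702,   0.4001,   0.2783,  -0.1386]), 'tcp_pos': array([0.5476, 0.1173, 0.3338]), 'eef_rot': array([[-0.9975, -0.0702,  0.0004],
       [-0.0702,  0.9975, -0.0019],
       [-0.0003, -0.0019, -1.    ]]), 'force': array([-0.6958, -2.6554,  0.3521]), 'torque': array([-0.0998, -0.0071, -0.0342]), 'grip_force': 0.0, 'opening': 0.08518130819524505}
[214.6497 240.3615] [222.8547 219.6894] [211.7377 189.3116]
```

View pics/w1b.png

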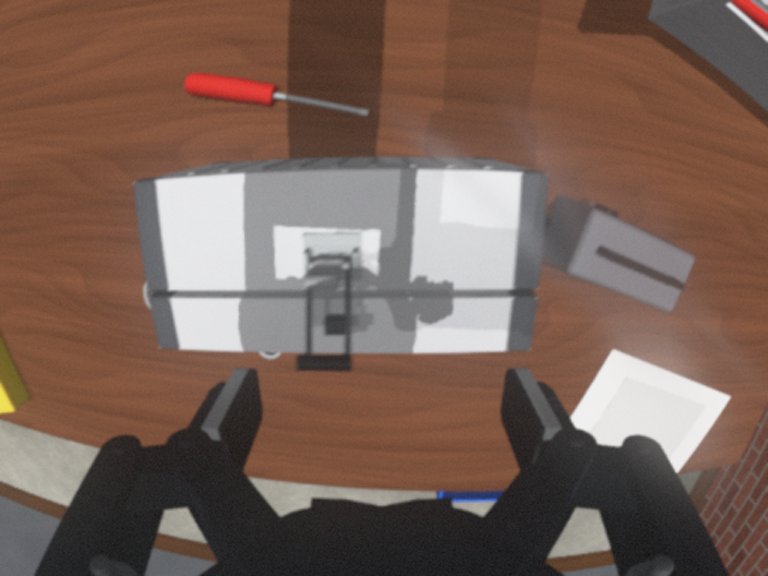

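Wrist view: the roller is at (216,241) and the keeper at (223,216) in original pixels. The seam is horizontal, so the tool yaw matches the case.

```bash
python3 -m crank '[[[0,-0.08,0],0,100],[[0,-0.095,0],0,100],[[0,-0.095,0],0,100],[[0,-0.095,0],0,100]]'; python3 - <<'E'
from h import *
np.set_printoptions(precision=4,suppress=True)
w=cap('wrist','w2.png');s=cap('scene','s2.png');t=cap('top'); o=ctrl.get_obs();print(o['tcp_pos'],o['eef_rot'])
def blob(c,p,r,th):
    g=cv2.cvtColor(c['pixels'],cv2.COLOR_RGB2GRAY)
    x,y=np.round(p).astype(int); m=(g<th).astype(np.uint8); 
    m=cv2.morphologyEx(m,cv2.MORPH_OPEN,np.ones((4,4),np.uint8))
    n,l,st,ce=cv2.connectedComponentsWithStats(m)
    return [(st[i],ce[i]) for i in range(1,n) if np.linalg.norm(ce[i]-[x,y])<r]
pr=proj(w,np.array([.593,.088,.248]),True);pk=proj(w,np.array([.601,.0897,.187]),True);print(pr,pk)
for th in(45,60): print('W',blob(w,pr,12,th),'K',blob(w,pk,12,th))
a=cv2.imread('pics/w2.png');x,y=pr.astype(int)
a=cv2.resize(a[y-75:y+25,x-60:x+60],None,fx=5,fy=5,interpolation=cv2.INTER_CUBIC)
print('crop org',x-60,y-75);cv2.imwrite('pics/w2c.png',a)
E
```

```text
t: 2.25
tcp_pos: [0.5471, 0.0946, 0.3343]
eef_rot: [[-0.997, -0.076, 0.0], [-0.076, 0.997, 0.0], [-0.0, 0.0, -1.0]]
force: [0.1, -0.0, -0.5]
opening: 0.0854
grip_force: 0.0
[0.5471 0.0946 0.3343] [[-0.9971 -0.0767  0.0001]
 [-0.0767  0.9971  0.0001]
 [-0.0001  0.0001 -1.    ]]
[241.6127 241.7651] [244.8443 220.7718]
W [] K []
W [(array([228, 238,  35,  11, 356], dtype=int32), array([245.2051, 243.2388]))] K []
crop org 181 166
```

View pics/w2c.png

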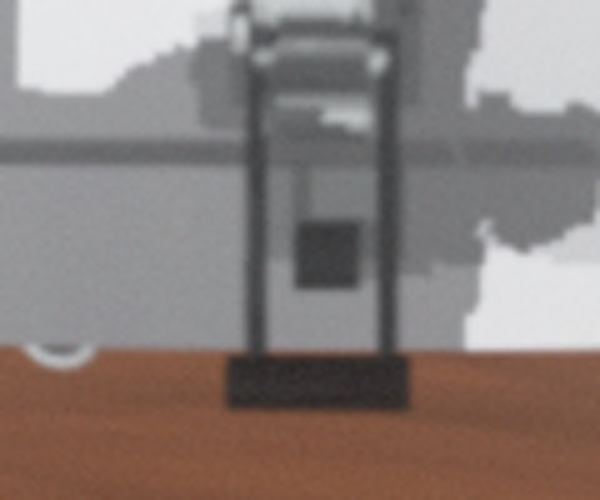

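Crop: the roller centre is at (244.6,242.4), the keeper lip's far edge at (246.6,223.6) and the seam at row 196.4.

```bash
python3 - <<'E'
from h import *
np.set_printoptions(precision=4,suppress=True)
w=cap('wrist');s=cap('scene','s2.png');t=cap('top')
o,d=ray(w,246,196,True);print('cam',o)
print('seam near/far edge',plane(w,246,166+141/5,.18,True),plane(w,246,166+164/5,.18,True))
print('lip tip',plane(w,246.6,223.6,.193,True),'upright base near',plane(w,246.6,166+222/5,.18,True),'as top',plane(w,246.6,166+222/5,.193,True))
r=[ray(w,244.6,242.4,True),ray(s,287.8,175.3),ray(t,239.2,161.3)]
print('roller all',tri(r),'ws',tri(r[:2]),'wt',tri([r[0],r[2]]))
print('keeper scene', [plane(s,240+288/6,150+v/6,.187) for v in (255,262)])
# roller length at z .248
print(plane(w,181+228/5,242.4,.248,True)-plane(w,181+409/5,242.4,.248,True))
E
```

```text
cam [0.4634 0.0889 0.4785]
seam near/far edge [0.573 0.089 0.18 ] [0.5782 0.0893 0.18  ]
lip tip [0.6014 0.0919 0.193 ] upright base near [0.5917 0.0909 0.18  ] as top [0.5861 0.0908 0.193 ]
roller all (array([0.5935, 0.0891, 0.2478]), [np.float64(0.0016576784395388232), np.float64(0.002319566133406651), np.float64(0.00378801350431323)]) ws (array([0.5942, 0.0911, 0.2472]), [np.float64(0.0004123118160317345), np.float64(0.0004123118160317202)]) wt (array([0.5907, 0.0882, 0.2528]), [np.float64(0.002543112547907648), np.float64(0.002543112547907621)])
keeper scene [array([0.5977, 0.0928, 0.187 ]), array([0.6009, 0.0898, 0.187 ])]
[ 0.0026 -0.032   0.    ]
```

```bash
python3 -m crank '[[[-0.1,-0.026,0],0,100],[[-0.155,-0.026,0.05],0,100],[[-0.155,-0.026,0.12],0,100],[[-0.155,-0.026,0.19],0,100],[[-0.155,-0.026,0.24],0,100],[[-0.155,-0.026,0.263],0,100],[[-0.155,-0.026,0.263],0,60],[[-0.155,-0.026,0.263],0,50],[[-0.155,-0.026,0.263],0,50],[[-0.155,-0.026,0.263],0,50],[[-0.155,-0.026,0.263],0,50],[[-0.155,-0.026,0.263],0,50]]' 20
python3 - <<'E'
from h import *
a=cap('wrist','w3.png'); im=cv2.imread('pics/w3.png')[170:384,130:390]
cv2.imwrite('pics/w3c.png',cv2.resize(im,None,fx=2.8,fy=2.8,interpolation=cv2.INTER_CUBIC))
E
```

```text
t: 3.75
tcp_pos: [0.5944, 0.0895, 0.2557]
eef_rot: [[-0.997, -0.075, 0.001], [-0.075, 0.997, -0.0], [-0.001, -0.0, -1.0]]
force: [0.3, -0.7, -0.4]
opening: 0.0426
grip_force: 0.0
```

View pics/w3c.png

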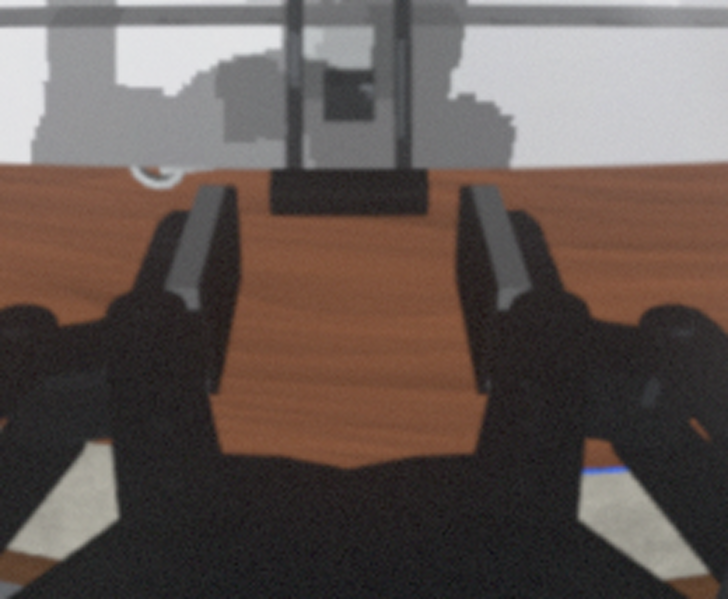

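The roller, at crop (349,192), is centred between the pads in y. I'll check its depth by triangulating the two wrist views.

```bash
cat >> h.py <<'E'
def link(R,P0=np.array([-25.,192.])): pass
E
python3 - <<'E'
from h import *
from scipy.optimize import fsolve
np.set_printoptions(precision=4,suppress=True)
w=cap('wrist');s=cap('scene');t=cap('top');o=ctrl.get_obs()
p=o['tcp_pos']
u,v=130+349/2.8,170+192/2.8
r=[ray(w,u,v,True),ray(s,287.8,175.3),ray(t,239.2,161.3)]
print(tri(r[:2]),tri(r)); print(plane(w,u,v,.248,True),(u,v))
for k in(0,.006,.015,.025): print(k,proj(w,p+[0,0,-k],True))
print('lip tip',plane(w,130+349/2.8,170+120/2.8,.193,True), 'roller edges',plane(w,u,170+170/2.8,.248,True),plane(w,u,170+214/2.8,.248,True))
# kinematics (case frame mm): crossbar C -> roller
def roller(C,guess=0.):
    f=lambda th: np.hypot(C[0]+25+14*np.sin(th),C[1]-192-14*np.cos(th))-60
    th=fsolve(f,guess)[0]; P=np.array([-25-14*np.sin(th),192+14*np.cos(th)])
    e=(np.array(C)-P)/60; return th,np.array(C)+20*np.array([-e[1],e[0]])
for C in [(30,230),(35,215),(36,200),(35,192),(35,184.5),(31,184.5),(26,184.5),(25,184.5)]: print(C,*roller(C,-.2 if C[0]>28 else .3))
E
```

```text
(array([0.5941, 0.0911, 0.2471]), [np.float64(0.0005306679029938487), np.float64(0.0005306679029938611)]) (array([0.5934, 0.0891, 0.2478]), [np.float64(0.001537799006831496), np.float64(0.002408601624710306), np.float64(0.0037091032943328884)])
[0.5933 0.0906 0.248 ] (254.64285714285717, 238.57142857142856)
0 [252.5071 246.3004]
0.006 [252.5535 241.0967]
0.015 [252.6185 233.8599]
0.025 [252.6846 226.5346]
lip tip [0.6011 0.0913 0.193 ] roller edges [0.5881 0.0902 0.248 ] [0.5985 0.091  0.248 ]
(30, 230) -0.0006494964234917486 [ 22.     248.3303]
(35, 215) -0.04868777514098614 [ 31.9945 234.7729]
(36, 200) -0.09261477529015365 [ 37.98   219.9017]
(35, 192) -0.11693296146237828 [ 39.6348 211.4556]
(35, 184.5) -0.2739011228654789 [ 41.9927 203.2377]
(31, 184.5) 0.001116155084566805 [ 38.1667 203.1719]
(26, 184.5) 0.39776219430283594 [ 32.8023 203.3077]
(25, 184.5) 0.4931573043303944 [ 31.6106 203.3759]
```

Measurements agree: the roller is at (0.594, 0.091, 0.2475) and the lever is at about 0. I'll close gently on the roller ends.

```bash
python3 -m crank '[[[0,0.004,0],0,45],[[0,0.004,0],0,36],[[0,0.004,0],0,30],[[0,0.004,0],0,30],[[0,0.004,0],0,30],[[0,0.004,0],0,30]]' 20
```

```text
t: 4.55
tcp_pos: [0.5942, 0.0906, 0.2553]
eef_rot: [[-0.997, -0.075, 0.0], [-0.075, 0.997, -0.0], [-0.0, -0.0, -1.0]]
force: [-0.5, -0.0, -0.4]
opening: 0.0256
grip_force: 0.0
```

```bash
python3 - <<'E'
from h import *
a=cap('wrist','w4.png'); im=cv2.imread('pics/w4.png')[170:320,150:360]
s=cap('scene','s4.png'); b=cv2.imread('pics/s4.png')[150:220,240:340]
o=np.zeros((600,790,3),np.uint8)
im=cv2.resize(im,None,fx=2.2,fy=2.2,interpolation=cv2.INTER_CUBIC); b=cv2.resize(b,(380,266),interpolation=cv2.INTER_CUBIC)
o[:330,:462]=im; o[334:600,:380]=b
cv2.imwrite('pics/w4c.png',o)
E
```

```text
(no output)
```

View pics/w4c.png

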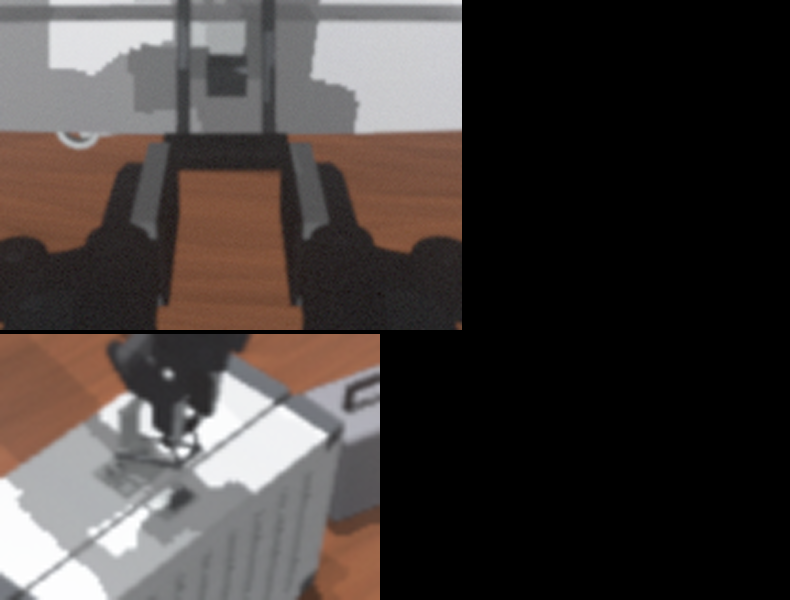

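```bash
python3 - <<'E'
from h import *
np.set_printoptions(precision=4,suppress=True)
w=cap('wrist');p=ctrl.get_obs()['tcp_pos'];print(p,ctrl.get_obs()['opening'])
def sep(a,b,L):
    o,d=ray(w,*a,True);_,e=ray(w,*b,True); k=L/np.linalg.norm(d-e); return o+k*(d+e)/2-p
c=lambda u,v:(130+u/2.8,170+v/2.8)   # w3 crop (y offset 1mm)
print('tip',sep(c(237,187),c(461,187),.0426),'gray root',sep(c(198,292),c(500,292),.0426),sep(c(215,390),c(485,390),.0426))
print('roller top edge',sep(c(271,170),c(428,170),.032),'bot',sep(c(271,214),c(428,214),.032))
c=lambda u,v:(150+u/2.2,170+v/2.2)
print('w4 tip',sep(c(178,172),c(281,172),.0256), sep(c(170,145),c(290,145),.0256),sep(c(180,200),c(280,200),.0256))
for off in [(0,0,0),(-.011,0,-.02),(.011,0,-.02),(-.011,0,0)]: print(off,proj(w,p+np.array(off),True))
# edges along row profiles in w4
g=cv2.cvtColor(cv2.imread('pics/w4.png'),cv2.COLOR_BGR2GRAY)
for r in (233,240,244,250,258): print(r,g[r,212:292:1])
E
```

```text
[0.5942 0.0907 0.2553] 0.02577208028336192
tip [-0.0089  0.0005  0.005 ] gray root [-0.0152 -0.0001  0.0485] [0.0064 0.0018 0.0454]
roller top edge [-0.0065  0.0008 -0.0069] bot [ 0.0016  0.0014 -0.003 ]
w4 tip [-0.001   0.0009  0.0034] [-0.018  -0.0003  0.0209] [0.0078 0.0018 0.0026]
(0, 0, 0) [252.491  246.6651]
(-0.011, 0, -0.02) [253.9979 214.2585]
(0.011, 0, -0.02) [251.3433 245.7533]
(-0.011, 0, 0) [254.0003 229.2093]
233 [102 101  98 101  97  99  98  99 101  98  96  85  66  49  45  41  45  42
  47  40  38  45  42  41  40  42  41  39  35  43  41  43  44  38  35  40
  40  38  33  38  38  41  40  39  42  42  42  41  35  46  39  38  37  35
  41  40  45  39  43  43  42  39  38  41  41  41  43  41  60  84  92  94
  95  97  96  98  97  96  97  99]
240 [95 91 93 90 91 87 87 84 86 89 88 87 85 79 55 46 41 44 44 43 48 45 42 44
 48 44 43 40 46 42 43 40 46 39 43 42 45 44 44 40 39 40 45 42 45 37 45 41
 43 37 44 44 37 42 42 47 43 44 43 40 43 46 41 45 37 42 41 42 41 46 63 87
 90 86 87 86 87 85 85 86]
244 [58 60 65 80 83 85 85 84 86 84 87 84 82 67 48 40 38 40 40 40 38 38 37 43
 38 40 39 39 40 35 42 36 37 40 38 39 38 38 38 39 40 42 35 40 39 43 37 39
 37 38 39 37 36 34 36 39 38 37 37 36 38 41 41 37 38 42 42 39 42 39 49 70
 89 92 88 88 82 87 83 84]
250 [53 59 75 81 87 86 84 86 83 84 85 80 59 45 45 39 40 41 55 69 91 94 93 94
 92 92 93 90 93 94 97 95 92 94 95 94 95 94 92 92 93 95 93 93 93 93 93 94
 92 91 95 90 92 91 92 90 88 88 88 86 84 91 88 88 80 64 44 37 43 39 40 48
 60 79 86 84 85 86 85 85]
258 [76 81 85 86 85 85 86 85 81 82 70 51 45 39 38 36 32 35 47 68 88 91 91 93
 92 92 91 90 91 94 90 92 91 92 90 92 91 89 90 90 93 92 91 92 89 88 89 89
 90 86 89 92 89 91 93 88 87 89 91 90 90 91 93 93 81 58 42 37 33 42 35 40
 43 58 73 84 87 80 85 87]
```

The pads closed to 25.6 mm without touching, and the image ratios put their visible tips about 10 mm short of the roller. I'll open, go deeper in small steps and close until contact.

```bash
python3 -m crank '[[[0,0,0],0,50],[[0,0,0],0,50],[[0,0,0],0,50],[[0,0,0.025],0,50],[[0,0,0.025],0,50],[[0,0,0.025],0,30],[[0,0,0.025],0,30],[[0,0,0.025],0,30],[[0,0,0.025],0,30],[[0,0,0.025],0,30]]' 20
```

```text
t: 5.7
tcp_pos: [0.594, 0.0903, 0.2475]
eef_rot: [[-0.997, -0.075, -0.001], [-0.075, 0.997, -0.001], [0.001, -0.001, -1.0]]
force: [-1.0, -4.5, -2.0]
opening: 0.0305
grip_force: 20.0
```

```bash
python3 -m crank '[[[0,0,0],0,50],[[0,0,0],0,50],[[0,0,0],0,50],[[0,-0.004,0.02],0,50],[[0,-0.004,0.02],0,50],[[0,-0.004,0.02],0,40],[[0,-0.004,0.02],0,30],[[0,-0.004,0.02],0,30],[[0,-0.004,0.02],0,30],[[0,-0.004,0.02],0,30]]' 20
python3 - <<'E'
from h import *
a=cap('wrist','w5.png'); im=cv2.imread('pics/w5.png')[170:310,150:360]
s=cap('scene','s5.png'); b=cv2.imread('pics/s5.png')[150:215,250:330]
o=np.zeros((600,790,3),np.uint8)
im=cv2.resize(im,None,fx=1.8,fy=1.8,interpolation=cv2.INTER_CUBIC); b=cv2.resize(b,None,fx=5,fy=5,interpolation=cv2.INTER_CUBIC)
o[:252,:378]=im; o[260:585,:400]=b
cv2.imwrite('pics/w5c.png',o)
E
```

```text
t: 6.7
tcp_pos: [0.5942, 0.0896, 0.2417]
eef_rot: [[-0.997, -0.075, -0.0], [-0.075, 0.997, 0.0], [0.0, 0.0, -1.0]]
force: [-0.1, -0.2, -1.1]
opening: 0.0308
grip_force: 21.3
```

View pics/w5c.png

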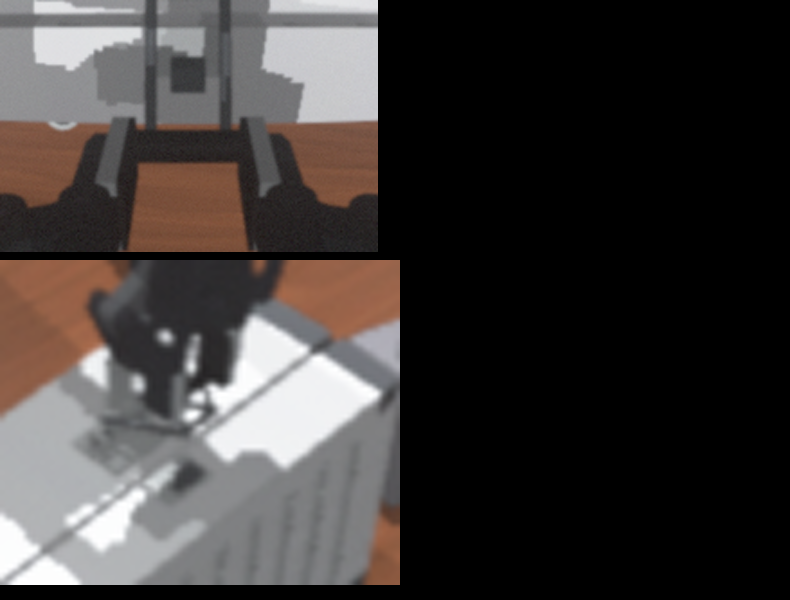

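The roller is now pinched between the pads with balanced forces. Next I move out over the lip in the first half of the path, then check.

```bash
python3 -m crank '[[[-0.011,0,0.015],0,30],[[-0.022,0,0.03],0,30],[[-0.033,0,0.045],0,30],[[-0.04,0,0.062],0,30],[[-0.047,0,0.079],0,30],[[-0.053,0,0.095],0,30],[[-0.053,0,0.095],0,30],[[-0.053,0,0.095],0,30]]'
python3 - <<'E'
from h import *
a=cap('wrist','w6.png'); im=cv2.imread('pics/w6.png')[170:300,170:340]
s=cap('scene','s6.png'); b=cv2.imread('pics/s6.png')[155:215,250:330]
o=np.zeros((600,800,3),np.uint8)
im=cv2.resize(im,None,fx=2.1,fy=2.1,interpolation=cv2.INTER_CUBIC); b=cv2.resize(b,None,fx=5,fy=5,interpolation=cv2.INTER_CUBIC)
o[:273,:357]=im; o[280:580,:400]=b
cv2.imwrite('pics/w6c.png',o)
E
```

```text
t: 7.6
tcp_pos: [0.6103, 0.0906, 0.2132]
eef_rot: [[-0.997, -0.075, 0.0], [-0.075, 0.997, -0.0], [-0.0, -0.0, -1.0]]
force: [2.1, 1.3, 2.1]
opening: 0.0314
grip_force: 21.9
```

View pics/w6c.png

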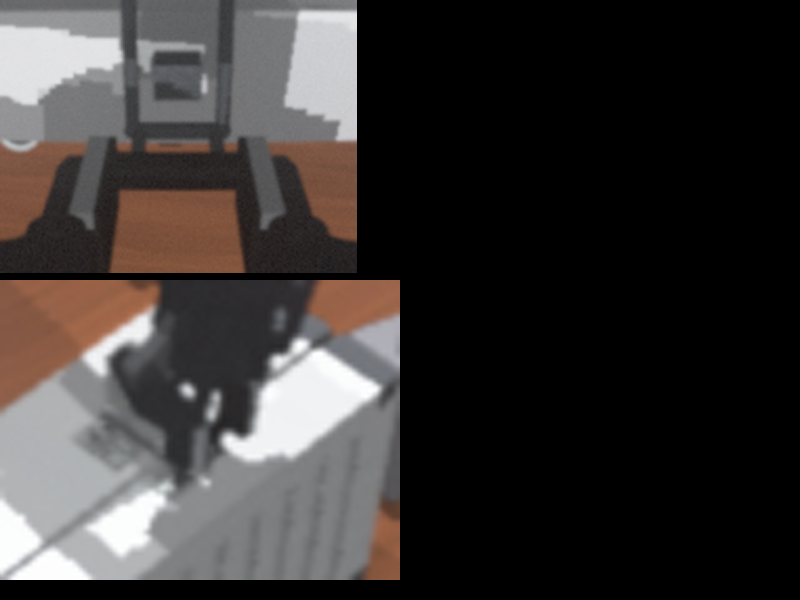

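The crossbar is now visible at row 232, col 253, beyond the keeper's lip edge at row 217.6. The roller is at row 252.

```bash
python3 - <<'E'
from h import *
np.set_printoptions(precision=4,suppress=True)
w=cap('wrist');p=ctrl.get_obs()['tcp_pos'];print(p)
col=lambda u:170+u/2.1
lip=plane(w,col(178),170+100/2.1,.193,True);print('lip',lip)
for z in(.19,.20,.21): print('bar',z,plane(w,col(178),170+130/2.1,z,True), 'len31?',plane(w,col(127),231.9,z,True)-plane(w,col(229),231.9,z,True))
for z in(.21,.22,.23): print('roller',z,plane(w,col(178),252,z,True),)
E
```

```text
[0.6101 0.0907 0.2134]
lip [0.6015 0.0913 0.193 ]
bar 0.19 [0.6128 0.0922 0.19  ] len31? [ 0.0023 -0.0307  0.    ]
bar 0.2 [0.6077 0.0918 0.2   ] len31? [ 0.0022 -0.0289  0.    ]
bar 0.21 [0.6025 0.0914 0.21  ] len31? [ 0.0021 -0.027   0.    ]
roller 0.21 [0.6156 0.0924 0.21  ]
roller 0.22 [0.6096 0.0919 0.22  ]
roller 0.23 [0.6035 0.0914 0.23  ]
```

The bar measures 28.9 mm long at z = 0.200, so the linkage model holds. It clears the lip by about 6 mm at its centre. Now lower.

```bash
python3 -m crank '[[[-0.006,0,0.014],0,30],[[-0.01,0,0.028],0,30],[[-0.014,0,0.042],0,30],[[-0.017,0,0.052],0,30],[[-0.017,0,0.056],0,30],[[-0.017,0,0.056],0,30],[[-0.017,0,0.056],0,30]]'
python3 - <<'E'
from h import *
np.set_printoptions(precision=4,suppress=True)
w=cap('wrist','w7.png');g=cv2.cvtColor(w['pixels'],cv2.COLOR_RGB2GRAY)
print(ctrl.get_obs()['tcp_pos'],ctrl.get_obs()['force'],ctrl.get_obs()['joint_torque'])
print('center col rows 195..262',g[195:265,250:257].mean(1).round())
print('col 240',g[195:265,237:241].mean(1).round())
E
```

```text
t: 8.45
tcp_pos: [0.6149, 0.0911, 0.1963]
eef_rot: [[-0.997, -0.076, -0.001], [-0.076, 0.997, -0.0], [0.001, 0.0, -1.0]]
force: [-1.9, 0.6, 1.0]
opening: 0.0313
grip_force: 22.0
[0.6149 0.0911 0.1963] [-2.2159  0.2869 -0.4672] [ -0.5465 -40.2488 -32.5185  -0.0863  -0.7025   0.0141]
center col rows 195..262 [ 94.  80.  63.  57.  55.  55.  54.  55.  60.  72.  88.  95.  98.  98.
  96.  96.  97.  96.  97.  93.  90.  85.  74.  69.  66.  63.  61.  60.
  61.  60.  61.  59.  74. 104. 114. 116. 115. 116. 116. 116. 116. 116.
 117. 114. 109.  86.  55.  40.  38.  39.  38.  38.  39.  39.  41.  42.
  42.  41.  39.  38.  39.  36.  35.  45.  67.  88.  93.  91.  92.  93.]
col 240 [ 99. 101. 112. 137. 152. 154. 155. 157. 158. 160. 159. 159. 158. 159.
 153. 130. 114. 114. 116. 118. 117. 117. 117. 108.  82.  66.  61.  62.
  64.  60.  60.  58.  64.  78.  82.  82.  81.  83.  85.  83.  82.  86.
  85.  85.  82.  67.  49.  41.  42.  40.  41.  41.  39.  42.  44.  43.
  45.  42.  42.  41.  37.  40.  38.  43.  68.  87.  92.  93.  94.  94.]
```

```bash
python3 -m crank '[[[0.007,0,0],0,30],[[0.013,0,0],0,30],[[0.019,0,0],0,30],[[0.024,0,0],0,30],[[0.024,0,0],0,30]]'
python3 - <<'E'
from h import *
np.set_printoptions(precision=4,suppress=True)
print(ctrl.get_obs()['tcp_pos'],ctrl.get_obs()['force'])
w=cap('wrist','w8.png');g=cv2.cvtColor(w['pixels'],cv2.COLOR_RGB2GRAY)
print('center',g[195:265,250:257].mean(1).round())
print('col 240',g[195:265,237:241].mean(1).round())
print('bar x',[plane(w,246,v,.1845,True) for v in(216,220,223)])
E
```

```text
t: 9.0
tcp_pos: [0.6129, 0.0908, 0.1996]
eef_rot: [[-0.997, -0.075, 0.015], [-0.075, 0.997, 0.001], [-0.015, -0.0, -1.0]]
force: [13.7, 3.1, 0.2]
opening: 0.0307
grip_force: 22.0
[0.6129 0.0908 0.1996] [13.676   3.1156  0.195 ]
center [166. 156. 121.  77.  61.  60.  60.  60.  59.  59.  70.  82.  85.  90.
  92.  90.  84.  81.  78.  73.  65.  60.  59.  61.  59.  59.  58.  60.
  59.  61.  60.  60.  60.  67.  94. 111. 116. 116. 117. 117. 116. 116.
 115. 116. 114. 101.  67.  42.  38.  38.  38.  39.  37.  39.  39.  43.
  42.  40.  39.  38.  38.  35.  35.  40.  59.  85.  93.  93.  93.  92.]
col 240 [168. 168. 169. 168. 166. 163. 164. 164. 164. 154. 128. 106. 100. 101.
 100. 102. 105. 112. 116. 117. 117. 117. 116. 117. 111.  87.  66.  61.
  61.  60.  62.  57.  56.  59.  69.  75.  77.  76.  76.  80.  80.  82.
  81.  82.  81.  73.  54.  43.  38.  40.  40.  41.  39.  41.  42.  39.
  44.  42.  40.  38.  38.  37.  39.  42.  61.  88.  95.  94.  92.  90.]
bar x [array([0.6014, 0.086 , 0.1845]), array([0.604 , 0.0862, 0.1845]), array([0.606 , 0.0863, 0.1845])]
```

The bar hit the lip's end at 14 N, so it is a few mm too high. I'll back off and lower further until it touches the lid.

```bash
python3 -m crank '[[[-0.012,0,0],0,30],[[-0.025,0,0],0,30],[[-0.027,0,0],0,30],[[-0.027,0,0.004],0,30],[[-0.027,0,0.008],0,30],[[-0.027,0,0.008],0,30],[[-0.027,0,0.008],0,30]]'; python3 -m crank '[[[0,0,0.003],0,30],[[0,0,0.003],0,30]]';python3 -m crank '[[[0,0,0.003],0,30],[[0,0,0.003],0,30]]'
```

```text
t: 9.75
tcp_pos: [0.6158, 0.0911, 0.1938]
eef_rot: [[-0.997, -0.075, -0.001], [-0.075, 0.997, -0.0], [0.001, 0.0, -1.0]]
force: [-3.2, -0.1, 0.5]
opening: 0.0308
grip_force: 22.1
t: 9.95
tcp_pos: [0.616, 0.0911, 0.1931]
eef_rot: [[-0.997, -0.075, -0.0], [-0.075, 0.997, -0.0], [0.0, 0.0, -1.0]]
force: [-2.9, 0.5, 0.1]
opening: 0.031
grip_force: 22.1
t: 10.15
tcp_pos: [0.6163, 0.0912, 0.1923]
eef_rot: [[-0.997, -0.075, 0.0], [-0.075, 0.997, 0.0], [-0.0, 0.0, -1.0]]
force: [-3.1, 0.3, 0.9]
opening: 0.0312
grip_force: 22.1
```

```bash
for i in 1 2 3; do python3 -m crank '[[[0,0,0.003],0,30],[[0,0,0.003],0,30]]' | grep -E 'tcp|force: \['; done
python3 - <<'E'
from h import *
np.set_printoptions(precision=4,suppress=True)
w=cap('wrist','w9.png');g=cv2.cvtColor(w['pixels'],cv2.COLOR_RGB2GRAY)
print('center',g[195:265,250:257].mean(1).round())
print('col 240',g[195:265,237:241].mean(1).round())
r=g[222];print(g[220:224,220:285].mean(0).round())
E
```

```text
tcp_pos: [0.6165, 0.0912, 0.1915]
force: [-1.6, 0.8, 1.0]
tcp_pos: [0.6166, 0.0912, 0.1911]
force: [-1.5, 0.8, 3.6]
tcp_pos: [0.6167, 0.0912, 0.1908]
force: [-3.1, 1.3, 6.1]
center [ 95.  83.  66.  56.  54.  54.  55.  54.  55.  55.  58.  61.  70.  80.
  87.  87.  89.  88.  88.  88.  88.  88.  87.  83.  82.  79.  69.  59.
  60.  66.  92. 110. 115. 116. 116. 116. 115. 117. 115. 116. 116. 116.
 116. 114. 101.  63.  40.  36.  37.  40.  37.  37.  37.  39.  41.  42.
  41.  37.  38.  35.  36.  39.  40.  59.  86.  96.  95.  93.  92.  93.]
col 240 [100. 100.  99.  98.  98. 106. 129. 148. 154. 148. 143. 141. 141. 142.
 143. 139. 120. 114. 116. 115. 110.  87.  68.  62.  62.  62.  62.  58.
  58.  63.  71.  78.  83.  83.  84.  83.  84.  84.  84.  86.  86.  86.
  88.  88.  80.  54.  41.  41.  40.  40.  39.  40.  38.  44.  44.  41.
  42.  39.  38.  40.  37.  40.  40.  59.  89.  94.  92.  93.  93.  93.]
[119. 118. 119. 118. 118. 118. 118. 110.  95.  74.  65.  62.  60.  58.
  61.  60.  60.  60.  61.  60.  60.  62.  61.  61.  61.  60.  59.  61.
  60.  58.  61.  64.  68.  71.  67.  69.  67.  69.  72.  75.  76.  77.
  84.  86.  86.  85.  87.  88.  90.  88.  81.  77.  72.  73.  72.  75.
  79.  80.  70.  69.  88. 108. 115. 116. 116.]
```

Lid contact comes at TCP z = 0.1912. I'll raise slightly and draw back under the lip.

```bash
python3 -m crank '[[[0,0,-0.007],0,30],[[0.005,0,-0.007],0,30],[[0.01,0,-0.007],0,30],[[0.015,0,-0.007],0,30],[[0.019,0,-0.007],0,30],[[0.019,0,-0.007],0,30]]'; python3 -m crank '[[[0.005,0,0],0,30],[[0.008,0,0],0,30],[[0.008,0,0],0,30]]'
```

```text
t: 11.4
tcp_pos: [0.6119, 0.0908, 0.1924]
eef_rot: [[-0.997, -0.075, 0.005], [-0.075, 0.997, 0.0], [-0.005, 0.0, -1.0]]
force: [4.7, 2.4, 1.9]
opening: 0.0316
grip_force: 22.1
t: 11.7
tcp_pos: [0.6103, 0.0907, 0.1927]
eef_rot: [[-0.997, -0.075, 0.007], [-0.075, 0.997, 0.001], [-0.007, 0.0, -1.0]]
force: [7.4, 2.6, 0.1]
opening: 0.0308
grip_force: 22.1
```

```bash
python3 -m crank '[[[0.005,0,0],0,30],[[0.008,0,0],0,30],[[0.008,0,0],0,30]]'
python3 - <<'E'
from h import *
np.set_printoptions(precision=4,suppress=True)
w=cap('wrist','w10.png');g=cv2.cvtColor(w['pixels'],cv2.COLOR_RGB2GRAY)
im=cv2.imread('pics/w10.png')[180:275,205:305]
cv2.imwrite('pics/w10c.png',cv2.resize(im,None,fx=6,fy=6,interpolation=cv2.INTER_CUBIC))
a=g[195:250,237:241].mean(1);print(a.round())
for v in (210,215,220,225): print(v,plane(w,246,v,.1835,True),'lip',plane(w,246,v,.193,True))
E
```

```text
t: 12.0
tcp_pos: [0.6098, 0.0906, 0.1936]
eef_rot: [[-0.997, -0.075, 0.013], [-0.075, 0.997, 0.001], [-0.013, 0.0, -1.0]]
force: [13.9, 3.7, -0.6]
opening: 0.0307
grip_force: 22.0
[145. 164. 166. 169. 169. 168. 168. 168. 167. 167. 167. 167. 160. 131.
 106.  96.  98.  97.  98.  97.  98.  94.  79.  69.  61.  60.  62.  62.
  62.  58.  58.  67.  76.  79.  81.  80.  80.  81.  82.  83.  83.  82.
  82.  84.  77.  57.  43.  40.  38.  39.  40.  39.  40.  38.  40.]
210 [0.5922 0.0856 0.1835] lip [0.588  0.0855 0.193 ]
215 [0.5953 0.0858 0.1835] lip [0.5909 0.0857 0.193 ]
220 [0.5984 0.086  0.1835] lip [0.5939 0.0859 0.193 ]
225 [0.6016 0.0862 0.1835] lip [0.5969 0.0861 0.193 ]
```

View pics/w10c.png

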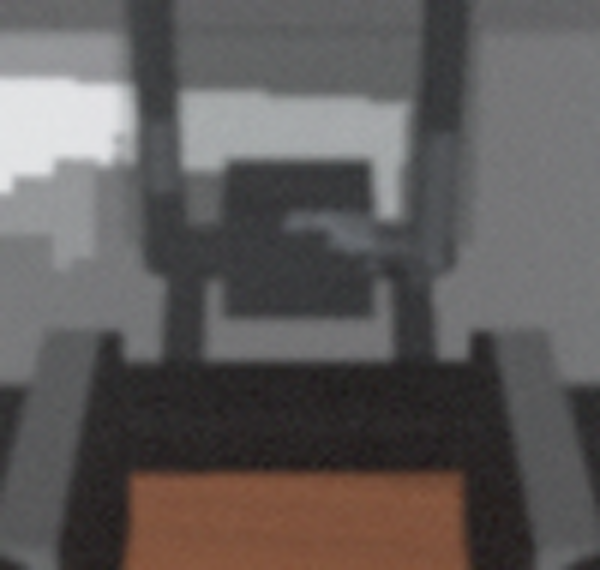

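The crossbar (row 222, x ≈ 0.5995) lies behind and under the lip, against the upright, so it is hooked. The pull is about 14 N. I'll ease slightly, hold 1 s and let go.

```bash
python3 -m crank '[[[-0.003,0,0],0,30],[[-0.003,0,0],0,30],[[-0.003,0,0],0,30],[[-0.003,0,0],0,30],[[-0.003,0,0],0,30],[[-0.003,0,0],0,30],[[-0.003,0,0],0,30],[[-0.003,0,0],0,30],[[-0.003,0,0],0,30],[[-0.003,0,0],0,30]]'; python3 -m crank '[[[0,0,0],0,40],[[0,0,0],0,55],[[0,0,0],0,60],[[0,0,0],0,60],[[0,0,0],0,60]]'
```

```text
t: 13.05
tcp_pos: [0.6099, 0.0906, 0.1935]
eef_rot: [[-0.997, -0.075, 0.01], [-0.075, 0.997, 0.001], [-0.01, 0.0, -1.0]]
force: [9.9, 3.1, 1.0]
opening: 0.0309
grip_force: 22.1
t: 13.55
tcp_pos: [0.6063, 0.0903, 0.1914]
eef_rot: [[-0.997, -0.075, -0.001], [-0.075, 0.997, -0.0], [0.001, -0.0, -1.0]]
force: [0.1, 0.0, 0.9]
opening: 0.0513
grip_force: 0.0
```

```bash
python3 -m crank '[[[0,0,-0.03],0,60],[[0,0,-0.08],0,60],[[0,0,-0.2],0,60],[[0,0,-0.333],0,60],[[0.1,0.1,-0.333],0,30],[[0.2,0.2,-0.333],0,0],[[0.296,0.305,-0.333],0,0],[[0.296,0.305,-0.25],0,0],[[0.296,0.305,-0.15],0,0],[[0.296,0.305,-0.112],0,0],[[0.296,0.305,-0.112],0,0],[[0.296,0.305,-0.112],0,0]]'
python3 - <<'E'
from h import *
np.set_printoptions(precision=4,suppress=True,linewidth=150)
s=cap('scene','s11.png');w=cap('wrist','w11.png');t=cap('top','t11.png')
# predicted lever tip positions in scene for angles
ex=np.array([.997,.0755,0]);O=np.array([.573,.0895,0])
for th in(.2,.3,.4,.5):
    r=48; p=O+ex*(-25-r*np.sin(th))/1000+[0,0,(192+r*np.cos(th))/1000]; print(th,p,proj(s,p),proj(t,p),proj(w,p,True))
g=cv2.cvtColor(s['pixels'],cv2.COLOR_RGB2GRAY);print(g[160:195,258:292])
E
```

```text
t: 14.75
tcp_pos: [0.512, 0.1748, 0.2269]
eef_rot: [[-0.997, -0.075, 0.002], [-0.075, 0.997, 0.0], [-0.002, 0.0, -1.0]]
force: [0.2, -0.3, -0.5]
opening: 0.0
grip_force: 0.0
0.2 [0.5386 0.0869 0.239 ] [271.6735 167.4871] [238.2431 183.0329] [104.5311 278.7484]
0.3 [0.5339 0.0865 0.2379] [270.3784 166.9941] [238.3443 184.9514] [103.5078 271.4237]
0.4 [0.5294 0.0862 0.2362] [269.1259 166.6588] [238.4434 186.8381] [102.8939 263.7589]
0.5 [0.5251 0.0859 0.2341] [267.929  166.4835] [238.5391 188.6716] [102.7108 255.8893]
[[101 101 100 ... 136 139 153]
 [100 101 101 ... 136 136 137]
 [102 103 101 ... 137 136 136]
 ...
 [251 251 251 ...  53  55  73]
 [251 251 251 ...  55  72 107]
 [251 251 251 ...  75 103 128]]
```

```bash
python3 - <<'E'
from h import *
import sys
g=cv2.cvtColor(cv2.imread('pics/s11.png'),cv2.COLOR_BGR2GRAY)
for r in range(160,200): print(r,' '.join('%3d'%x for x in g[r,262:296]))
E
python3 -m crank '[[[0,0,0.02],0,0],[[0,0,0.04],0,0],[[0,0,0.05],0,0],[[0,0,0.05],0,0]]'|grep -E 'tcp|force: \['; for i in 1 2 3; do python3 -m crank '[[[0,0,0.005],0,0],[[0,0,0.005],0,0]]'|grep -E 'tcp|force: \['; done
```

```text
160 100  99  99  98  98  98  99 101 103 107 108 114 113 115 116 118 121 125 135 149 146 138 136 136 136 135 136 136 139 153 174 203 232 234
161  99 100  98  98  98  99 102 103 103 103 104 108 114 117 121 124 125 135 176 222 208 154 138 136 136 135 136 136 136 137 140 153 171 173
162 100  99  99 100 101 104 104 103 102 102 102 105 109 117 131 143 146 159 194 234 233 209 159 152 147 138 136 137 136 136 136 137 140 139
163 100 100 101 103 104 104 103 103 103 103 106 108 114 126 151 175 214 237 234 238 238 234 228 225 204 147 137 137 137 136 136 136 137 137
164 102 103 104 104 103 102 102 104 105 109 113 124 146 164 178 220 246 250 247 241 239 235 234 232 213 148 135 135 137 137 137 137 136 137
165 105 104 103 103 103 103 106 115 125 128 138 149 173 191 221 246 250 251 250 247 235 185 174 173 162 140 137 136 136 137 137 136 137 136
166 104 105 104 104 105 108 130 173 191 148 141 160 219 244 248 251 251 250 243 215 193 160 142 140 139 136 137 137 136 136 137 136 137 137
167 103 104 104 106 110 132 177 214 199 142 136 194 246 251 251 251 250 242 206 170 151 144 137 136 136 136 136 137 136 
[... 4033 characters left out ...]
15  89  80 100 122 133 138 139 141 147 179 234
197 251 251 251 251 251 251 252 251 250 244 215 171 181 229 249 252 252 251 248 234 212 192 122  96 104 127 136 139 140 142 159 186 222 248
198 252 252 252 251 251 251 251 245 220 185 187 227 246 250 252 252 252 252 252 250 244 227 201 151 135 138 139 141 144 165 220 246 249 251
199 252 251 252 252 251 251 245 214 165 180 229 249 252 252 252 252 252 252 252 252 251 249 245 228 169 144 141 158 187 222 248 252 251 248
tcp_pos: [0.5106, 0.1748, 0.2093]
force: [-0.8, -0.0, -0.7]
tcp_pos: [0.5111, 0.1749, 0.2087]
force: [0.3, 0.5, -0.4]
tcp_pos: [0.5111, 0.1749, 0.2072]
force: [-0.2, -0.4, 0.7]
tcp_pos: [0.511, 0.1749, 0.2056]
force: [0.4, -0.0, 0.1]
```

The scene pixels put the lever tip near (270,167), about 0.3 rad, as expected for a snug loop. I'll continue the gentle touch to calibrate the fingertip height.

```bash
for i in 1 2 3; do python3 -m crank '[[[0,0,0.005],0,0],[[0,0,0.005],0,0]]'|grep -E 'tcp|force: \['; done
```

```text
tcp_pos: [0.511, 0.1749, 0.2041]
force: [0.7, -0.7, -0.0]
tcp_pos: [0.511, 0.1749, 0.2026]
force: [0.0, 0.3, 0.0]
tcp_pos: [0.511, 0.1749, 0.2011]
force: [-0.5, 0.3, -0.1]
```

```bash
for i in 1 2 3 4; do o=$(python3 -m crank '[[[0,0,0.007],0,0],[[0,0,0.007],0,0]]'|grep -E 'tcp|force: \['); echo $o; done
```

```text
tcp_pos: [0.511, 0.1749, 0.1989] force: [-0.3, 0.7, 1.1]
tcp_pos: [0.5109, 0.1749, 0.1968] force: [0.2, -0.4, -0.1]
tcp_pos: [0.511, 0.1749, 0.1947] force: [-0.0, 0.1, -0.6]
tcp_pos: [0.5109, 0.1749, 0.1926] force: [0.3, 0.3, 0.3]
```

```bash
for i in 1 2 3 4; do o=$(python3 -m crank '[[[0,0,0.006],0,0],[[0,0,0.006],0,0]]'|grep -E 'tcp|force: \['); echo $o; done
```

```text
tcp_pos: [0.511, 0.1749, 0.1908] force: [0.4, -0.5, -0.5]
tcp_pos: [0.511, 0.1749, 0.189] force: [-0.6, 0.3, 0.6]
tcp_pos: [0.511, 0.1749, 0.1872] force: [-0.4, -0.2, 0.4]
tcp_pos: [0.511, 0.1749, 0.1854] force: [0.3, 0.6, -0.2]
```

```bash
for i in 1 2 3 4; do o=$(python3 -m crank '[[[0,0,0.006],0,0],[[0,0,0.006],0,0]]'|grep -E 'tcp|force: \['); echo $o; done
```

```text
tcp_pos: [0.511, 0.1749, 0.1836] force: [0.4, -0.5, -0.1]
tcp_pos: [0.5109, 0.1749, 0.1818] force: [0.3, -0.1, 0.6]
tcp_pos: [0.511, 0.1749, 0.18] force: [0.7, -0.2, -0.4]
tcp_pos: [0.5109, 0.1749, 0.1782] force: [0.2, 0.4, -0.3]
```

```bash
for i in 1 2 3 4; do o=$(python3 -m crank '[[[0,0,0.005],0,0],[[0,0,0.005],0,0]]'|grep -E 'tcp|force: \['); echo $o; done; python3 - <<'E'
from h import *
w=cap('wrist','w12.png'); s=cap('scene','s12.png')
E
```

```text
tcp_pos: [0.5112, 0.1749, 0.1781] force: [-3.5, -0.3, 6.3]
tcp_pos: [0.5112, 0.1749, 0.178] force: [-8.0, -1.2, 14.0]
tcp_pos: [0.5113, 0.175, 0.178] force: [-12.0, -2.9, 21.5]
tcp_pos: [0.5113, 0.175, 0.1779] force: [-16.7, -3.2, 28.9]
```

Fingertip contact comes at TCP z = 0.178, so the tip is about 2 mm behind the TCP. Now I lift and place the closed fingers on the keeper side of the lever, near its tip.

```bash
python3 -m crank '[[[0,0,-0.1],0,0],[[0,0,-0.25],0,0],[[0,0,-0.39],0,0],[[-0.05,-0.1,-0.39],0,0],[[-0.1,-0.2,-0.39],0,0],[[-0.135,-0.3,-0.39],0,0],[[-0.135,-0.3,-0.39],0,0],[[-0.135,-0.3,-0.28],0,0],[[-0.135,-0.3,-0.19],0,0],[[-0.135,-0.3,-0.19],0,0],[[-0.135,-0.3,-0.19],0,0]]'
python3 - <<'E'
import numpy as np
for th in np.arange(.3,1.45,.1):
    r=42;print(round(th,2),'TCPcase x %.1f tcp z %.1f'%(-25-r*np.sin(th)+2*np.cos(th)+11,192+r*np.cos(th)+2*np.sin(th)-2), 'scaled from start %.3f %.3f'%((-14.5-(-25-r*np.sin(th)+2*np.cos(th)+11))/300,(229-(192+r*np.cos(th)+2*np.sin(th)-2))/300))
E
```

```text
t: 20.9
tcp_pos: [0.5581, 0.0888, 0.2297]
eef_rot: [[-0.997, -0.076, -0.0], [-0.076, 0.997, 0.0], [0.0, 0.0, -1.0]]
force: [-0.4, 0.5, 0.2]
opening: 0.0001
grip_force: 0.0
0.3 TCPcase x -24.5 tcp z 230.7 scaled from start 0.033 -0.006
0.4 TCPcase x -28.5 tcp z 229.5 scaled from start 0.047 -0.002
0.5 TCPcase x -32.4 tcp z 227.8 scaled from start 0.060 0.004
0.6 TCPcase x -36.1 tcp z 225.8 scaled from start 0.072 0.011
0.7 TCPcase x -39.5 tcp z 223.4 scaled from start 0.083 0.019
0.8 TCPcase x -42.7 tcp z 220.7 scaled from start 0.094 0.028
0.9 TCPcase x -45.7 tcp z 217.7 scaled from start 0.104 0.038
1.0 TCPcase x -48.3 tcp z 214.4 scaled from start 0.113 0.049
1.1 TCPcase x -50.5 tcp z 210.8 scaled from start 0.120 0.061
1.2 TCPcase x -52.4 tcp z 207.1 scaled from start 0.126 0.073
1.3 TCPcase x -53.9 tcp z 203.2 scaled from start 0.131 0.086
1.4 TCPcase x -55.0 tcp z 199.1 scaled from start 0.135 0.100
```

```bash
python3 -m crank '[[[0.02,0,-0.004],0,0],[[0.033,0,-0.006],0,0],[[0.04,0,-0.004],0,0],[[0.047,0,-0.002],0,0],[[0.054,0,0.001],0,0],[[0.06,0,0.004],0,0],[[0.066,0,0.007],0,0],[[0.072,0,0.011],0,0],[[0.072,0,0.011],0,0]]'
```

```text
t: 21.8
tcp_pos: [0.5386, 0.0865, 0.2281]
eef_rot: [[-0.997, -0.075, 0.006], [-0.075, 0.997, -0.0], [-0.006, -0.0, -1.0]]
force: [5.0, 0.5, 3.9]
opening: -0.0
grip_force: 2.8
```

```bash
python3 -m crank '[[[0.005,0,0.004],0,0],[[0.011,0,0.008],0,0],[[0.017,0,0.012],0,0],[[0.022,0,0.017],0,0],[[0.027,0,0.022],0,0],[[0.032,0,0.027],0,0],[[0.037,0,0.032],0,0],[[0.041,0,0.038],0,0],[[0.041,0,0.038],0,0]]'
```

```text
t: 22.7
tcp_pos: [0.5254, 0.0855, 0.2167]
eef_rot: [[-0.997, -0.075, 0.003], [-0.075, 0.997, -0.0], [-0.003, -0.001, -1.0]]
force: [0.5, -0.4, 7.1]
opening: -0.0
grip_force: 3.0
```

```bash
python3 -m crank '[[[0.006,0,0.005],0,0],[[0.012,0,0.008],0,0],[[0.019,0,0.011],0,0],[[0.026,0,0.013],0,0],[[0.033,0,0.016],0,0],[[0.039,0,0.018],0,0],[[0.046,0,0.02],0,0],[[0.052,0,0.021],0,0],[[0.052,0,0.021],0,0]]'
```

```text
t: 23.6
tcp_pos: [0.5084, 0.0844, 0.2084]
eef_rot: [[-0.997, -0.075, -0.001], [-0.075, 0.997, -0.0], [0.001, -0.0, -1.0]]
force: [0.6, 0.4, 2.7]
opening: 0.0004
grip_force: 1.1
```

```bash
python3 -m crank '[[[0.007,0,0.008],0,0],[[0.014,0,0.016],0,0],[[0.02,0,0.024],0,0],[[0.026,0,0.032],0,0],[[0.03,0,0.04],0,0],[[0.032,0,0.046],0,0],[[0.032,0,0.05],0,0],[[0.032,0,0.05],0,0]]'; for i in 1 2; do python3 -m crank '[[[0,0,0.006],0,0],[[0,0,0.006],0,0]]'|grep -E 'tcp|force: \['; done
```

```text
t: 24.4
tcp_pos: [0.4991, 0.0838, 0.1931]
eef_rot: [[-0.997, -0.075, -0.001], [-0.075, 0.997, 0.0], [0.001, 0.0, -1.0]]
force: [-0.4, 1.2, 0.1]
opening: -0.0001
grip_force: 0.0
tcp_pos: [0.4993, 0.0838, 0.1915]
force: [-0.7, 0.2, 0.7]
tcp_pos: [0.4992, 0.0838, 0.1897]
force: [-0.4, -0.3, -1.1]
```

```bash
for i in 1 2 3 4; do python3 -m crank '[[[0,0,0.003],0,0],[[0,0,0.003],0,0]]'|grep -E 'tcp|force: \['; done
```

```text
tcp_pos: [0.4993, 0.0838, 0.1889]
force: [0.2, 0.3, 1.0]
tcp_pos: [0.4993, 0.0838, 0.188]
force: [0.4, -0.8, 0.2]
tcp_pos: [0.4995, 0.0838, 0.1877]
force: [-1.8, -0.2, 3.0]
tcp_pos: [0.4996, 0.0838, 0.1875]
force: [-4.9, -0.3, 8.5]
```

Contact came at exactly the height predicted for 1.70 rad. I'll retreat and verify the seam and lever from the cameras.

```bash
python3 -m crank '[[[0,0,-0.1],0,0],[[0,0,-0.25],0,0],[[0,0,-0.4],0,0],[[0.05,0,-0.45],0,0],[[0.15,0,-0.45],0,0],[[0.15,0,-0.45],0,0],[[0.15,0,-0.45],0,0]]'
python3 - <<'E'
from h import *
np.set_printoptions(precision=4,suppress=True,linewidth=160)
w=cap('wrist','w13.png');g=cv2.cvtColor(w['pixels'],cv2.COLOR_RGB2GRAY)
ex=np.array([.997,.0755,0]);ey=np.array([-.0755,.997,0]);O=np.array([.573,.0895,0])
P=lambda x,y,z:O+ex*x/1000+ey*y/1000+[0,0,z/1000]
def prof(y,xs,z): return [int(g[tuple(np.round(proj(w,P(x,y,z),True)[::-1]).astype(int))]) for x in xs]
print('seam y=+-60,+-100 x -6..14');
for y in(-100,-60,60,100): print(y,prof(y,range(-6,15),180))
print('y0 keeper area z193',prof(0,range(10,45),193)); print('y=10 wires z186',prof(10,range(10,45),186))
print('lever y0 z190, x -90..-20',prof(0,range(-90,-20,2),188))
print(proj(w,P(0,0,180),True),proj(w,P(26,0,193),True),proj(w,P(-73,0,188),True))
for n in('scene','top'):
    c=cap(n,n+'13.png'); h=cv2.cvtColor(c['pixels'],cv2.COLOR_RGB2GRAY)
    a=cv2.imread('pics/%s0.png'%n,0).astype(int); d=abs(a-h)>40
    print(n,d.sum()) 
    m=d.astype(np.uint8);k,l,st,ce=cv2.connectedComponentsWithStats(m)
    print([list(st[i]) for i in range(1,k) if st[i][4]>60])
E
```

```text
t: 26.3
tcp_pos: [0.4544, 0.0804, 0.3211]
eef_rot: [[-0.997, -0.075, 0.001], [-0.075, 0.997, -0.0], [-0.001, -0.0, -1.0]]
force: [0.2, 0.2, 0.6]
opening: 0.0
grip_force: 0.0
seam y=+-60,+-100 x -6..14
-100 [231, 231, 231, 230, 217, 183, 181, 202, 227, 227, 232, 231, 231, 232, 231, 231, 231, 231, 231, 231, 230]
-60 [230, 231, 229, 221, 221, 184, 190, 190, 223, 229, 229, 229, 230, 230, 230, 228, 228, 230, 230, 230, 226]
60 [230, 230, 229, 221, 221, 182, 187, 187, 222, 230, 228, 228, 230, 231, 231, 229, 230, 230, 230, 229, 230]
100 [231, 231, 229, 230, 218, 175, 175, 199, 227, 227, 229, 230, 231, 230, 230, 230, 230, 231, 231, 230, 231]
y0 keeper area z193 [47, 49, 49, 49, 47, 47, 48, 44, 44, 48, 48, 48, 47, 46, 46, 45, 41, 41, 42, 42, 40, 39, 39, 42, 45, 45, 41, 41, 40, 41, 41, 43, 50, 50, 79]
y=10 wires z186 [48, 49, 51, 51, 43, 46, 46, 47, 44, 44, 45, 43, 43, 47, 46, 46, 45, 45, 40, 40, 40, 45, 42, 42, 35, 35, 43, 43, 43, 40, 41, 41, 41, 41, 38]
lever y0 z190, x -90..-20 [123, 151, 153, 155, 150, 115, 113, 119, 136, 124, 130, 133, 134, 133, 132, 133, 128, 70, 56, 54, 55, 54, 58, 56, 5
[... 2012 characters left out ...]
(50), np.int32(21), np.int32(564)], [np.int32(61), np.int32(275), np.int32(24), np.int32(8), np.int32(65)], [np.int32(194), np.int32(280), np.int32(64), np.int32(104), np.int32(3973)], [np.int32(57), np.int32(285), np.int32(26), np.int32(8), np.int32(90)], [np.int32(45), np.int32(297), np.int32(42), np.int32(14), np.int32(220)], [np.int32(18), np.int32(299), np.int32(33), np.int32(11), np.int32(118)], [np.int32(40), np.int32(321), np.int32(45), np.int32(16), np.int32(264)], [np.int32(0), np.int32(335), np.int32(24), np.int32(23), np.int32(387)], [np.int32(296), np.int32(360), np.int32(10), np.int32(24), np.int32(149)], [np.int32(67), np.int32(364), np.int32(12), np.int32(20), np.int32(129)]]
```

The seam is now only a faint hairline along the whole width, where before it was a dark 5–6 mm gap, and the lever lies flat. Only the arm, its shadow and the case show changes. Handing in.

```bash
python3 -c "
from rig import ctrl
print(ctrl.close_job())"
```

```text
the job is handed in; nothing more can be done
None
```

The job is handed in: the loop was hooked, held snug at about 10 N for 1 s and let go, the lever folded fully down, and the lid is shut; on the way the bar bumped the lip's end at about 14 N and a fingertip calibration touch pressed the case top with about 29 N (limit 40 N).

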